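Move the condiment row to the new rack in the same order

TASK

The new steel rack replaces the old wooden one: move all four containers over, one to each bay, keeping the same left-to-right order as they stand in now, so that the cook still finds each one without looking. Stand each upright on the floor of its bay, let go of it, and tip none of them over on the way.

Things in the scene. Friction and masses are not known exactly. Their poses are not given: they have to be found in the camera images.
- old_rack: Rack to be emptied, fixed: low dark-wood trough, 84 mm deep (x), 316 mm long (y), 25 mm high at the ends, filled by four paler square cradle blocks, a container standing in each. Origin: centre of its underside. +y points to its left end as the robot sees it; cradle centres at y = +111, +37, -37, -111 mm, left to right.
- new_rack: Empty rack, fixed: steel tray between pale wooden cheeks, 86 mm deep (x), 316 mm long (y). Origin: centre of underside; +y points to its left end as the robot sees it. Four bays between thin dividers, centres at y = +111, +37, -37, -111 mm, left to right, each open 69 mm along y and 71 mm along x. Heights above origin: bay floor 10, dividers 31, rails 33, cheeks 43 mm.
- spice_jar: Round glass spice jar with a red screw cap, the tallest of the four: 45 mm across the cap (42 mm body below 85 mm), 106 mm high. Loose, in the old rack, closed, about 0.11 kg. Origin: centre of its underside, z up.
- salt_shaker: Round glass salt shaker with a narrower grey domed top: 44 mm across, 90 mm high, body 44 mm wide up to about 66 mm, top 34 mm wide. Loose, in the old rack, about 0.1 kg. Origin: centre of its underside, z up.
- honey_jar: Squat round honey jar with a wide red lid: 54 mm body, 56 mm lid, 75 mm high. Loose, in the old rack, closed, about 0.23 kg. Origin: centre of its underside, z up.
- pea_tin: Plain cylindrical food tin with a metal rim and a pale green paper wrapper: 58 mm across, 72 mm high. Loose, in the old rack, closed, about 0.18 kg. Origin: centre of its underside, z up.
- spice_cradle: Wooden cradle block bored for the spice jar, 72 x 72 x 24 mm, bore 50 mm wide, 14 mm deep: its container is free once lifted 15 mm. Fixed; it stays in the old rack and marks where that container stood. Origin: centre of its underside, 11 mm above the worktop; the bore's floor lies 10 mm above it.
- salt_cradle: Wooden cradle block bored for the salt shaker, 72 x 72 x 24 mm, bore 49 mm wide, 14 mm deep: its container is free once lifted 15 mm. Fixed; it stays in the old rack and marks where that container stood. Origin: centre of its underside, 11 mm above the worktop; the bore's floor lies 10 mm above it.
- honey_cradle: Wooden cradle block bored for the honey jar, 72 x 72 x 24 mm, bore 61 mm wide, 14 mm deep: its container is free once lifted 15 mm. Fixed; it stays in the old rack and marks where that container stood. Origin: centre of its underside, 11 mm above the worktop; the bore's floor lies 10 mm above it.
- pea_cradle: Wooden cradle block bored for the pea tin, 72 x 72 x 24 mm, bore 63 mm wide, 14 mm deep: its container is free once lifted 15 mm. Fixed; it stays in the old rack and marks where that container stood. Origin: centre of its underside, 11 mm above the worktop; the bore's floor lies 10 mm above it.
There are look-alikes about, which are no part of the job. What is shaped like the salt_shaker but orange is not meant.

How it is judged (in metres and radians):
At the end, for the whole second after the job is handed in: Each container stands in the bay of the new rack that has the same number from the left as its own cradle has in the old rack: within 20 mm of the bay's centre each way, its underside on the bay floor (5 to 16 mm above the rack's underside), tilted less than 0.12 rad, released and at rest (((y of spice_cradle in the frame of old_rack between 0.091 and 0.131 m and y of spice_jar in the frame of new_rack between 0.091 and 0.131 m) or (y of spice_cradle in the frame of old_rack between 0.017 and 0.057 m and y of spice_jar in the frame of new_rack between 0.017 and 0.057 m) or (y of spice_cradle in the frame of old_rack between -0.057 and -0.017 m and y of spice_jar in the frame of new_rack between -0.057 and -0.017 m) or (y of spice_cradle in the frame of old_rack between -0.131 and -0.091 m and y of spice_jar in the frame of new_rack between -0.131 and -0.091 m)) and x of spice_jar in the frame of new_rack between -0.02 and 0.02 m and z of spice_jar in the frame of new_rack between 0.005 and 0.016 m and angle between each of spice_jar, salt_shaker, honey_jar, pea_tin's own z axis and vertical below 0.12 rad and linear speed of each of spice_jar, salt_shaker, honey_jar, pea_tin below 0.02 m/s and contact force between each of spice_jar, salt_shaker, honey_jar, pea_tin and the fingers below 0.1 N and ((y of salt_cradle in the frame of old_rack between 0.091 and 0.131 m and y of salt_shaker in the frame of new_rack between 0.091 and 0.131 m) or (y of salt_cradle in the frame of old_rack between 0.017 and 0.057 m and y of salt_shaker in the frame of new_rack between 0.017 and 0.057 m) or (y of salt_cradle in the frame of old_rack between -0.057 and -0.017 m and y of salt_shaker in the frame of new_rack between -0.057 and -0.017 m) or (y of salt_cradle in the frame of old_rack between -0.131 and -0.091 m and y of salt_shaker in the frame of new_rack between -0.131 and -0.091 m)) and x of salt_shaker in the frame of new_rack between -0.02 and 0.02 m and z of salt_shaker in the frame of new_rack between 0.005 and 0.016 m and ((y of honey_cradle in the frame of old_rack between 0.091 and 0.131 m and y of honey_jar in the frame of new_rack between 0.091 and 0.131 m) or (y of honey_cradle in the frame of old_rack between 0.017 and 0.057 m and y of honey_jar in the frame of new_rack between 0.017 and 0.057 m) or (y of honey_cradle in the frame of old_rack between -0.057 and -0.017 m and y of honey_jar in the frame of new_rack between -0.057 and -0.017 m) or (y of honey_cradle in the frame of old_rack between -0.131 and -0.091 m and y of honey_jar in the frame of new_rack between -0.131 and -0.091 m)) and x of honey_jar in the frame of new_rack between -0.02 and 0.02 m and z of honey_jar in the frame of new_rack between 0.005 and 0.016 m and ((y of pea_cradle in the frame of old_rack between 0.091 and 0.131 m and y of pea_tin in the frame of new_rack between 0.091 and 0.131 m) or (y of pea_cradle in the frame of old_rack between 0.017 and 0.057 m and y of pea_tin in the frame of new_rack between 0.017 and 0.057 m) or (y of pea_cradle in the frame of old_rack between -0.057 and -0.017 m and y of pea_tin in the frame of new_rack between -0.057 and -0.017 m) or (y of pea_cradle in the frame of old_rack between -0.131 and -0.091 m and y of pea_tin in the frame of new_rack between -0.131 and -0.091 m)) and x of pea_tin in the frame of new_rack between -0.02 and 0.02 m and z of pea_tin in the frame of new_rack between 0.005 and 0.016 m); the robot touches nothing.
It fails at once if a container is tipped by more than about 45 degrees (angle between any of spice_jar, salt_shaker, honey_jar, pea_tin's own z axis and vertical above 0.8 rad).
It also fails if it takes over 90 s, if anything falls off the work surface, if the arm or the gripper's body presses on something with over 40 N, if the wrist force passes 120 N, or if a joint passes its speed limit or range.

ROBOT

A 6-joint arm with a two-finger parallel gripper is mounted at the origin on a cart in front of the work surface, level with it; the furniture and walls round the work are solid. World frame = base frame: x ahead of the robot, y to its left, z up, the work surface at z = 0. Lengths are in mm, angles in degrees, forces in N, time in s.
With the tool pointing down it reaches from about 300 to 850 mm from the base axis. Payload 4.2 kg.
Tool frame: the origin (TCP) lies between the finger pads; the fingertips stand 14 mm ahead of it and the grasp point (between the pads) lies 5 mm behind it; z points along the fingers, y is the line along which they close (so a half turn about z gives the same grasp; the last joint's range is limited). The gripper opens to 91 mm and grips with 3 to 60 N. Pads are 32 mm wide; open, the fingers measure 118 mm over their backs; the gripper's body (76 mm by 178 mm) begins 60 mm behind the grasp point.
Start: joints at [68.64, 18.312, 89.639, -0, 72.044, -1.146], TCP at [198.68, 539.6, 227.976] pointing down, gripper open.
Joint ranges: [-177.97, 177.97], [-48.28, 115.42], [12.27, 149.76], [-77.06, 257.06], [2.81, 150.46], [-146.56, 146.56]. Speed limits (degrees/s): [147.25, 147.25, 180, 180, 180, 180].

INTERFACE

Orientations are given as [roll, pitch, yaw] about the fixed x, y, z axes, in that order (R = Rz(yaw) Ry(pitch) Rx(roll)).
In Python, from workcell import * gives the robot as it stands. The module is installed in compiled form; this text tells all that it offers.
- The arm moves only by the tool send_rows, never from a script. Its argument "deltas" is a list of rows, each a list of 2 entries, a list of its own where there are three numbers: the shift along the tool's x, y, z normalised to -1 to 1, where 1 is 0.5 m, then the turn, a rotation vector about the tool's x, y, z normalised to -1 to 1, where 1 is 0.5 rad. A call has 1 to 10 rows; each row shifts and turns the commanded pose from where the row before left it, along the tool's axes as they then stand; what a row does not reach is not made up. A row lasts 1/10 s, in which the tool goes at most 50 mm and 8.59 degrees, less where a joint would pass 70% of its speed; a pose out of reach is approached as far as the arm can. A call with a number of a shift or a turn outside -1 to 1 is refused whole. A call with a gripper value outside its range is refused whole. "grip" is the closure, from 0 (fully open) to 1 (shut), set as the call begins (left out, the last holds). The fingers move at their own pace and stop on an object; "grip_force" is the grip in N (left out, the last holds). Time passes only in rows, so rows that do not move let the fingers close. It gives the time, the measured TCP pose, the force, the opening and the grip force at its end, in the units of the state.
- state(): the state, without advancing time (a new reading comes with each control period).
- grab_frame(name): name is "side" or "top"; returns the picture (384x512x3 uint8, red, green, blue); there is no depth.
- calibration(name): a dict with "mtx" (3x3 intrinsics, pixels), "R" (3x3) and "t" (3): a world point X has camera coordinates R X + t. Camera axes: x right, y down, z forward; pixel columns grow to the right and rows downward; lengths in mm; the calibration is good to about 2 mm. A picture is of the moment at which its call begins. calibration takes no time and is no camera call.
- job_done(): hands the job in; it is judged then, once.
Trained networks look in the newest picture that a camera, given by its name, has taken for a name from the list of things; names that differ only in an ending like _2 or _b are one class to them, and where a whole thing is asked for, a point or a joint stands for the part that bears it (a point fixed in the world has none). Each returns a list of dicts, best first, with "p" (0 to 1); they miss things now and then, are a little off and sometimes report something else, mostly with a low value. They report only what shows in the picture. A call takes as long as a camera call. They do not tell look-alikes from the thing itself.
- trace(camera, label): "pixels" (384x512 bool, what is visible of it) and "bbox" ([left, top, width, height] in pixels, round what is visible of it).
The state is a dict: "time_s": time; "qpos": joint angles; "qvel": joint speeds; "effort": joint torques, N m; "ee_pos": TCP position; "ee_rot": TCP orientation; "force": force on the tool from outside, world axes, zero at the start; "torque": the same for the moment, N m; "gripper_width": finger opening in mm; "gripper_force": force on a finger pad.
Only numpy, scipy, OpenCV 4.12 (cv2) and the standard library are available. Lean on these libraries where they do the work, as an engineer would, in place of code of your own. Each camera call takes 0.05 s, during which the arm holds its last target. There are 200 camera calls.

## Working session

There is one attempt and no reset: what is moved stays moved. The work goes in short steps, Python scripts to look and compute and a tool call to move; the robot and the scene stay as the last step left them, time stands still between calls to the robot, and variables do not carry over. Pictures are saved under pics/ and viewed, at most 14 in all, crops included, and the job is handed in when it is done.

Besides the shell and the picture viewer there is one more tool, called after "Call:" by a JSON object that holds its "method" and its "body", one argument or row to a line. send_rows: Moves the arm, as the interface text tells. Scaled input: -1 to 1 covers 0.5 m each way for a shift and 0.5 rad each way for a turn. Its arguments: {"type":"object","properties":{"deltas":{"type":"array","items":{"type":"array"}},"grip":{"type":"number"},"grip_force":{"type":"number"}},"required":["deltas"]}

```bash
mkdir -p pics; python3 - <<'E'
from workcell import *
import cv2
for n in("side","top"):
    f=grab_frame(n);cv2.imwrite(f"pics/{n}0.png",cv2.resize(f[:,:,::-1],(800,600)))
    c=calibration(n);print(n,c["mtx"].round(1).tolist(),(-c["R"].T@c["t"]).round(0),c["R"].round(3).tolist())
    for l in["spice_jar","salt_shaker","honey_jar","pea_tin","new_rack","old_rack"]:
        print(l,[(round(d["p"],2),d["bbox"]) for d in trace(n,l)])
s=state();print(s["ee_pos"],s["ee_rot"],s["time_s"])
E
```

```text
side [[483.5, 0.0, 258.3], [0.0, 483.5, 184.8], [0.0, 0.0, 1.0]] [ 218. -575.  532.] [[0.977, -0.211, 0.016], [-0.1, -0.527, -0.844], [0.187, 0.823, -0.536]]
spice_jar [(0.7, [312.9, 128.5, 26.5, 59.5]), (0.16, [201.2, 156.5, 131.8, 104.6])]
salt_shaker [(0.73, [166.5, 134.5, 17.1, 43.3])]
honey_jar [(0.6, [285.5, 131.9, 24.4, 40.4])]
pea_tin [(0.56, [255.5, 122.5, 30.2, 36.3])]
new_rack [(0.6, [200.9, 157.3, 136.0, 107.7]), (0.48, [312.9, 131.3, 27.1, 58.4]), (0.18, [253.9, 122.0, 34.0, 36.0])]
old_rack [(0.9, [238.8, 152.5, 105.3, 60.8])]
top [[408.0, 0.0, 255.6], [0.0, 408.0, 192.0], [0.0, 0.0, 1.0]] [328. 168. 903.] [[0.018, -0.999, 0.029], [-0.997, -0.02, -0.076], [0.076, -0.027, -0.997]]
spice_jar [(0.62, [227.6, 115.1, 23.7, 29.1])]
salt_shaker [(0.97, [260.9, 100.0, 18.0, 26.7]), (0.76, [160.7, 253.6, 24.0, 20.2])]
honey_jar [(0.69, [194.4, 129.7, 25.3, 31.1])]
pea_tin [(0.79, [159.5, 152.4, 33.7, 28.8])]
new_rack [(0.85, [185.8, 134.6, 148.2, 105.0]), (0.51, [230.0, 114.1, 20.4, 32.8])]
old_rack [(0.73, [153.8, 96.9, 142.8, 98.7]), (0.16, [161.8, 151.1, 32.3, 30.4])]
[198.69313566 539.58792145 227.99927239] [1.79992856e+02 9.27137867e-05 1.59783556e+02] 0.7
```

View pics/side0.png

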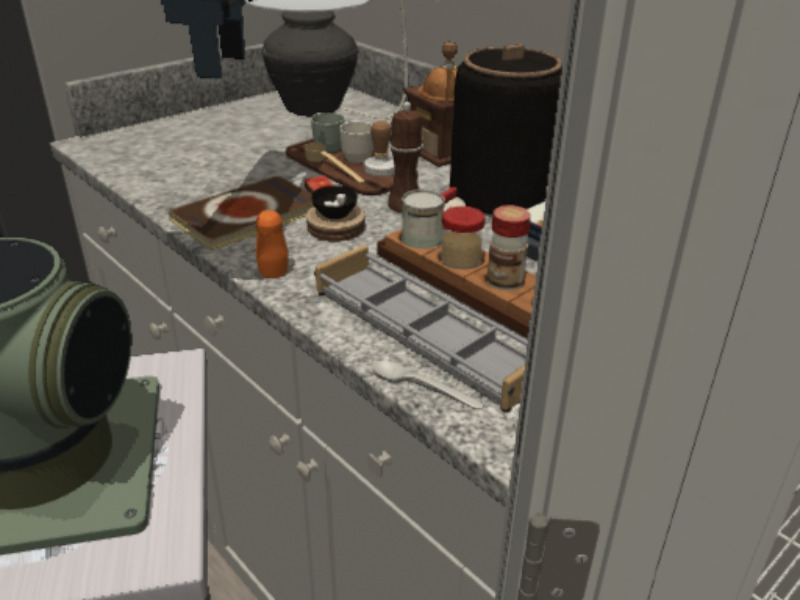

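View pics/top0.png

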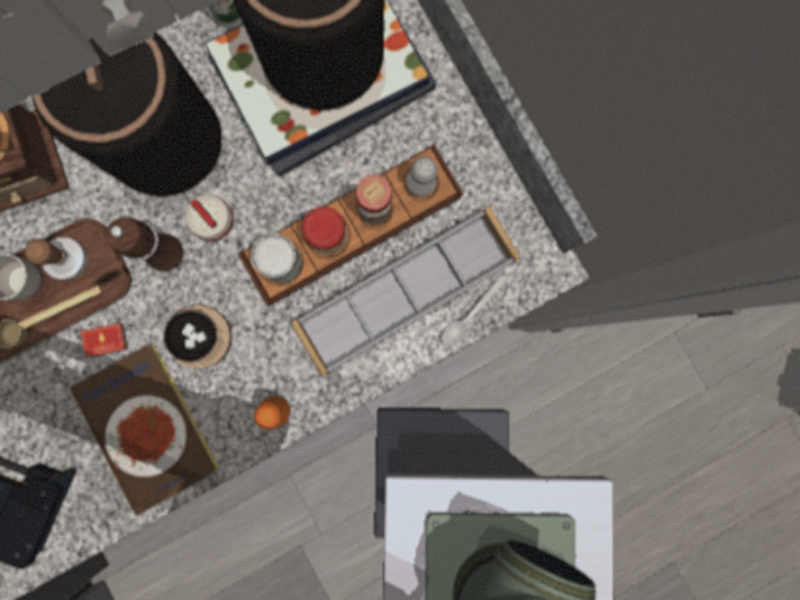

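The top view shows, left to right in 800x600 pixels: pea tin (275,257), honey jar (324,230), spice jar (374,198), grey salt shaker (422,175). The empty steel rack is below them, at about (405,290). Salt shaker candidates are the grey one at (422,175) and the orange one at (272,412), so I choose the grey one. Red-capped candidates are honey (324,230) and spice (374,198); the box at (103,338) and the tub at (208,215) are not part of the job. I'll check this in a crop.

```bash
cat > h.py <<'E'
from workcell import *
import cv2,numpy as np
def ray(n,px,z):
    c=calibration(n);R,t=c["R"],np.array(c["t"]).ravel();o=-R.T@t
    d=R.T@np.linalg.inv(c["mtx"])@np.array([px[0],px[1],1.]);return (o+d*(z-o[2])/d[2])
def proj(n,X):
    c=calibration(n);p=c["mtx"]@(c["R"]@np.array(X,float)+np.array(c["t"]).ravel());return p[:2]/p[2]
E
python3 - <<'E'
from h import *
f=grab_frame("top")
cv2.imwrite("pics/crop.png",cv2.resize(f[85:250,145:350,::-1],None,fx=3.9,fy=3.6,interpolation=cv2.INTER_CUBIC))
np.save("top0.npy",f)
for l,z in(("new_rack",35),("old_rack",36)):
    m=trace("top",l)[0]["pixels"].astype(np.uint8)
    c=max(cv2.findContours(m,0,1)[0],key=cv2.contourArea)
    P=np.array([ray("top",p[0],z)[:2] for p in c],np.float32);print(l,cv2.minAreaRect(P))
for l,h in(("spice_jar",106),("salt_shaker",90),("honey_jar",75),("pea_tin",72)):
    m=trace("top",l)[0]["pixels"];v,u=np.nonzero(m);print(l,ray("top",(u.mean(),v.mean()),21+h*.6))
E
```

```text
new_rack ((408.8520202636719, 135.27471923828125), (86.25782012939453, 321.8270568847656), 31.602514266967773)
old_rack ((495.97491455078125, 212.325439453125), (85.59868621826172, 312.7969970703125), 31.171140670776367)
spice_jar [520.74973291 182.59613434  84.6       ]
salt_shaker [555.39586136 119.68114367  75.        ]
honey_jar [481.89230911 245.47146211  66.        ]
pea_tin [443.33827259 310.03035109  64.2       ]
```

View pics/crop.png

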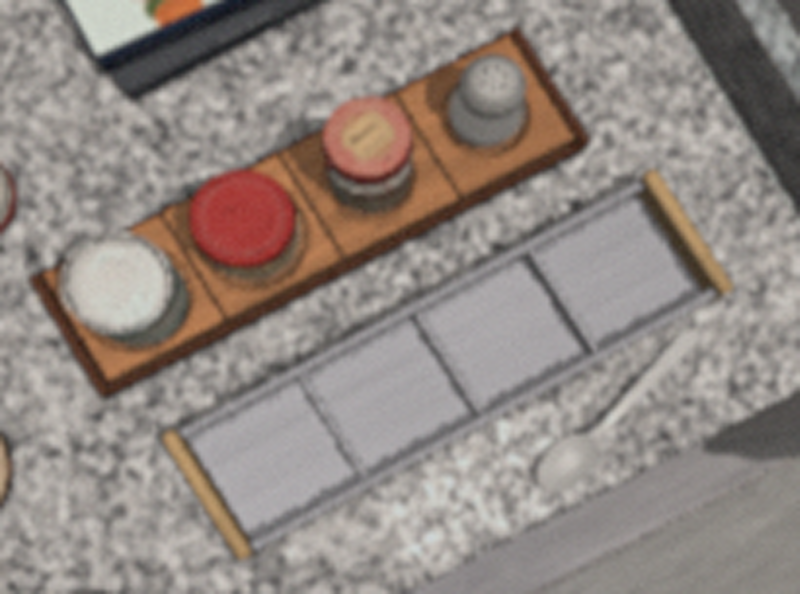

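The crop confirms the order in crop pixels: pea tin (118,287), honey jar (243,219), spice jar (367,138), grey salt shaker (493,82). Next I refine the geometry and clearances.

```bash
python3 - <<'E'
from h import *
C=lambda p:((p[0]+.5)/3.9+145-.5,(p[1]+.5)/3.6+85-.5)
for n,p,z in(("pea",(118,287),93),("honey",(243,219),96),("spice",(367,138),127),("salt",(493,82),109)):print(n,ray("top",C(p),z).round(1))
for n,p in(("NL1",(170,434)),("NL2",(245,554)),("NR1",(651,172)),("NR2",(727,287))):print(n,ray("top",C(p),43).round(1))
for n,p in(("OL1",(33,280)),("OL2",(105,395)),("OR1",(517,30)),("OR2",(587,140))):print(n,ray("top",C(p),25).round(1))
for n,p,z in(("canister",(325,108),40),("boardA",(275,168),0),("boardB",(432,92),0),("wallcorner",(515,327),0),("splash foot",(575,250),0),("splash2",(430,10),0)):print(n,ray("top",(p[0]/1.5625,p[1]/1.5625),z).round(0))
s=calibration("side");print(ray("side",(540/1.5625,500/1.5625),0),ray("side",(518/1.5625,500/1.5625),0))
E
```

```text
pea [441.9 308.1  93. ]
honey [480.9 245.2  96. ]
spice [520.5 182.2 127. ]
salt [558.  119.1 109. ]
NL1 [363.2 286.   43. ]
NL2 [294.3 243.8  43. ]
NR1 [524.7  27.   43. ]
NR2 [456.4 -15.3  43. ]
OL1 [454.7 366.7  25. ]
OL2 [386.5 324.8  25. ]
OR1 [615.1 100.8  25. ]
OR2 [547.7  60.4  25. ]
canister [659. 253.  40.]
boardA [584. 326.   0.]
boardB [703. 102.   0.]
wallcorner [362. -22.   0.]
splash foot [ 475. -108.    0.]
splash2 [827. 106.   0.]
[ 449.51659601 -134.83165184    0.        ] [ 429.73175495 -130.84965819    0.        ]
```

Call:
{"method": "send_rows", "body": {
  "deltas": [
    [[0,0,0],[0,0,0.265]],
    [[0,0,0],[0,0,0.265]],
    [[0,0,0],[0,0,0.265]],
    [[0,0,0],[0,0,0.265]],
    [[0,0,0],[0,0,0.267]],
    [[0,0,0],[0,0,0]]
  ],
  "grip": 0,
  "grip_force": 20
}}

```text
time_s: 1.65
ee_pos: [198.7, 539.6, 228.0]
ee_rot: [180.0, -0.0, 121.8]
force: [0.4, 0.1, 0.2]
gripper_width: 91.1
gripper_force: 0.0
```

Call:
{"method": "send_rows", "body": {
  "deltas": [
    [[-0.086,-0.006,0],[0,0,0]],
    [[-0.086,-0.006,0],[0,0,0]],
    [[-0.086,-0.006,0],[0,0,0]],
    [[-0.086,-0.006,0],[0,0,0]],
    [[-0.086,-0.006,0],[0,0,0]],
    [[-0.086,-0.006,0],[0,0,0]],
    [[-0.086,-0.006,0],[0,0,0]],
    [[-0.086,-0.006,0],[0,0,0]],
    [[-0.086,-0.006,0],[0,0,0]],
    [[-0.086,-0.006,0],[0,0,0]]
  ]
}}

```text
time_s: 2.65
ee_pos: [400.1, 156.6, 228.3]
ee_rot: [179.9, 0.0, 122.0]
force: [0.8, 0.2, -0.2]
gripper_width: 91.3
gripper_force: 0.0
```

Call:
{"method": "send_rows", "body": {
  "deltas": [
    [[0,0,0],[0,0,0]],
    [[0,0,0],[0,0,0]],
    [[0,0,0],[0,0,0]]
  ]
}}

```text
time_s: 2.95
ee_pos: [399.1, 159.0, 228.0]
ee_rot: [180.0, -0.0, 121.9]
force: [0.2, -0.0, -0.7]
gripper_width: 91.4
gripper_force: 0.0
```

Call:
{"method": "send_rows", "body": {
  "deltas": [
    [[-0.047,0.046,0],[0,0,0]],
    [[-0.047,0.046,0],[0,0,0]],
    [[-0.047,0.046,0],[0,0,0]],
    [[-0.047,0.046,0],[0,0,0]],
    [[-0.048,0.046,0],[0,0,0]],
    [[0,0,0],[0,0,0]],
    [[0,0,0.05],[0,0,0]],
    [[0,0,0.05],[0,0,0]],
    [[0,0,0.05],[0,0,0]],
    [[0,0,0],[0,0,0]]
  ]
}}

```text
time_s: 3.95
ee_pos: [556.0, 119.7, 149.7]
ee_rot: [-179.6, -0.2, 121.9]
force: [-0.9, -0.1, 0.0]
gripper_width: 91.4
gripper_force: 0.0
```

```bash
python3 - <<'E'
from h import *
a=grab_frame("side")[110:230,140:345];b=grab_frame("top")[70:230,150:345]
a=cv2.resize(a,(400,300));b=cv2.resize(b,(400,300))
cv2.imwrite("pics/hover.png",np.hstack([a,b])[:,:,::-1]);print(state()["ee_pos"],proj("top",state()["ee_pos"]))
E
```

```text
[558.93717485 119.7655115  153.33948706] [272.26837896 100.23480122]
```

View pics/hover.png

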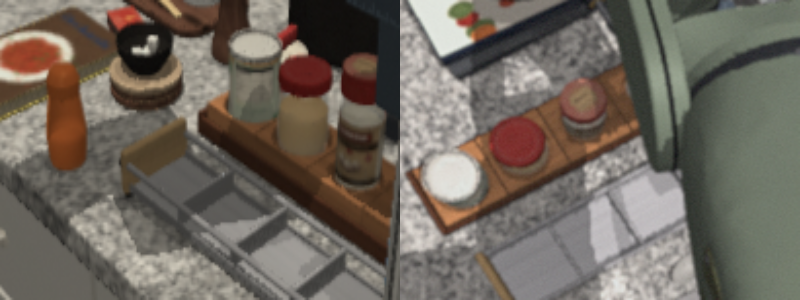

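The pictures show the gripper over the salt shaker with the remaining three containers undisturbed (top half: 453,178; 517,138; 583,105). I descend and close.

Call:
{"method": "send_rows", "body": {
  "deltas": [
    [[0,0,0.045],[0,0,0]],
    [[0,0,0.045],[0,0,0]],
    [[0,0,0.045],[0,0,0]],
    [[0,0,0.043],[0,0,0]],
    [[0,0,0],[0,0,0]],
    [[0,0,0],[0,0,0]],
    [[0,0,0],[0,0,0]]
  ]
}}

```text
time_s: 4.75
ee_pos: [560.9, 119.0, 66.0]
ee_rot: [179.8, 0.1, 121.8]
force: [-0.0, 0.1, -0.0]
gripper_width: 91.0
gripper_force: 0.0
```

Call:
{"method": "send_rows", "body": {
  "deltas": [
    [[0,0,0],[0,0,0]],
    [[0,0,0],[0,0,0]],
    [[0,0,0],[0,0,0]],
    [[0,0,0],[0,0,0]],
    [[0,0,0],[0,0,0]],
    [[0,0,0],[0,0,0]],
    [[0,0,0],[0,0,0]],
    [[0,0,0],[0,0,0]]
  ],
  "grip": 1,
  "grip_force": 15
}}

```text
time_s: 5.55
ee_pos: [559.5, 118.5, 63.9]
ee_rot: [180.0, -0.0, 121.8]
force: [0.1, 0.2, 0.3]
gripper_width: 41.2
gripper_force: 15.0
```

Call:
{"method": "send_rows", "body": {
  "deltas": [
    [[0,0,-0.03],[0,0,0]],
    [[0,0,-0.03],[0,0,0]],
    [[0,0,-0.03],[0,0,0]],
    [[-0.006,-0.04,0],[0,0,0]],
    [[-0.006,-0.04,0],[0,0,0]],
    [[-0.006,-0.04,0],[0,0,0]],
    [[-0.006,-0.04,0],[0,0,0]],
    [[-0.006,-0.04,0],[0,0,0]],
    [[-0.007,-0.037,0],[0,0,0]],
    [[0,0,0],[0,0,0]]
  ]
}}

```text
time_s: 6.55
ee_pos: [466.2, 39.3, 108.7]
ee_rot: [-179.9, -0.1, 121.7]
force: [-0.1, 0.8, -1.8]
gripper_width: 41.0
gripper_force: 15.0
```

Call:
{"method": "send_rows", "body": {
  "deltas": [
    [[0,0,0],[0,0,0]],
    [[0,0,0],[0,0,0]],
    [[0,0,0],[0,0,0]]
  ]
}}

```text
time_s: 6.85
ee_pos: [469.3, 40.8, 108.9]
ee_rot: [180.0, 0.0, 121.8]
force: [-0.3, -0.5, -0.8]
gripper_width: 41.0
gripper_force: 15.0
```

```bash
python3 - <<'E'
from h import *
a=grab_frame("side")[110:270,140:345];b=grab_frame("top")[70:230,150:345]
a=cv2.resize(a,(400,300));b=cv2.resize(b,(400,300))
cv2.imwrite("pics/carry.png",np.hstack([a,b])[:,:,::-1]);s=state();print(s["ee_pos"],s["gripper_width"])
E
```

```text
[468.94604879  40.71453463 108.85336988] 41.31285144612987
```

View pics/carry.png

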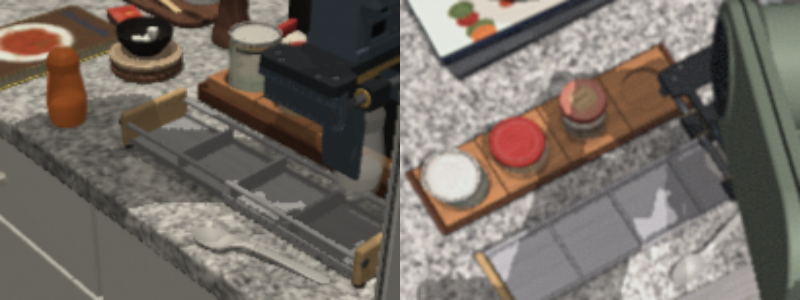

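The side view shows the shaker upright in the gripper at (365,170), and the top view shows its cradle empty at (645,85). I lower and release.

Call:
{"method": "send_rows", "body": {
  "deltas": [
    [[0,0,0.03],[0,0,0]],
    [[0,0,0.03],[0,0,0]],
    [[0,0,0.03],[0,0,0]],
    [[0,0,0.016],[0,0,0]],
    [[0,0,0.004],[0,0,0]],
    [[0,0,0],[0,0,0]],
    [[0,0,0],[0,0,0]],
    [[0,0,0],[0,0,0]],
    [[0,0,0],[0,0,0]]
  ]
}}

```text
time_s: 7.85
ee_pos: [468.8, 40.4, 54.4]
ee_rot: [179.9, 0.0, 121.8]
force: [0.3, -0.0, -0.7]
gripper_width: 40.6
gripper_force: 15.0
```

Call:
{"method": "send_rows", "body": {
  "deltas": [
    [[0,0,0],[0,0,0]],
    [[0,0,0],[0,0,0]],
    [[0,0,0],[0,0,0]],
    [[0,0,0],[0,0,0]],
    [[0,0,0],[0,0,0]],
    [[0,0,0],[0,0,0]]
  ],
  "grip": 0
}}

```text
time_s: 8.45
ee_pos: [468.5, 40.3, 54.0]
ee_rot: [180.0, -0.0, 121.8]
force: [-0.7, 1.1, 1.0]
gripper_width: 86.1
gripper_force: 0.0
```

Call:
{"method": "send_rows", "body": {
  "deltas": [
    [[0,0,-0.05],[0,0,0]],
    [[0,0,-0.06],[0,0,0]],
    [[0,0,-0.07],[0,0,0]],
    [[0,0,-0.06],[0,0,0]],
    [[0,0,0],[0,0,0]],
    [[0.047,0.06,0],[0,0,0]],
    [[0.047,0.06,0],[0,0,0]],
    [[0.047,0.06,0],[0,0,0]],
    [[0.046,0.057,0],[0,0,0]],
    [[0,0,0],[0,0,0]]
  ]
}}

```text
time_s: 9.45
ee_pos: [520.9, 185.7, 172.6]
ee_rot: [180.0, -0.1, 122.0]
force: [-1.0, -0.2, -0.9]
gripper_width: 91.2
gripper_force: 0.0
```

Call:
{"method": "send_rows", "body": {
  "deltas": [
    [[0,0,0],[0,0,0]],
    [[0,0,0],[0,0,0]],
    [[0,0,0],[0,0,0]]
  ]
}}

```text
time_s: 9.75
ee_pos: [519.4, 181.1, 173.7]
ee_rot: [-179.9, -0.0, 121.7]
force: [0.3, -0.2, -0.2]
gripper_width: 91.5
gripper_force: 0.0
```

```bash
python3 - <<'E'
from h import *
a=grab_frame("side")[110:270,140:345];b=grab_frame("top")[70:230,150:345]
a=cv2.resize(a,(400,300));b=cv2.resize(b,(400,300))
cv2.imwrite("pics/p1.png",np.hstack([a,b])[:,:,::-1]);s=state();print(s["ee_pos"],s["gripper_width"])
E
```

```text
[519.71943282 181.28983849 173.99296592] 91.38742664681679
```

View pics/p1.png

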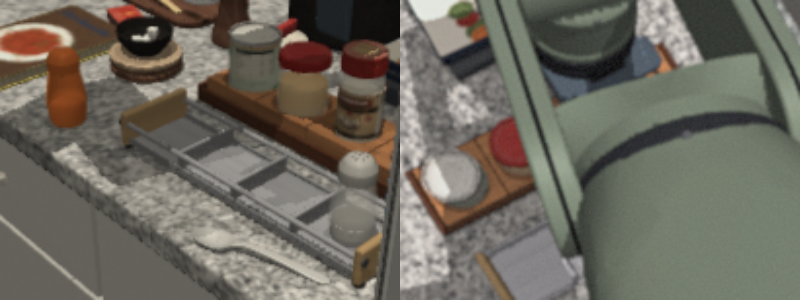

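The side view shows the salt shaker upright in the rightmost bay at (355,195). Next is the spice jar.

Call:
{"method": "send_rows", "body": {
  "deltas": [
    [[0,0,0.05],[0,0,0]],
    [[0,0,0.05],[0,0,0]],
    [[0,0,0.05],[0,0,0]],
    [[0,0,0.04],[0,0,0]],
    [[0,0,0.016],[0,0,0]],
    [[0,0,0],[0,0,0]],
    [[0,0,0],[0,0,0]],
    [[0,0,0],[0,0,0]]
  ]
}}

```text
time_s: 10.65
ee_pos: [520.9, 182.4, 72.2]
ee_rot: [179.9, 0.0, 121.8]
force: [-0.3, 0.2, 0.3]
gripper_width: 91.4
gripper_force: 0.0
```

Call:
{"method": "send_rows", "body": {
  "deltas": [
    [[0,0,0],[0,0,0]],
    [[0,0,0],[0,0,0]],
    [[0,0,0],[0,0,0]],
    [[0,0,0],[0,0,0]],
    [[0,0,0],[0,0,0]],
    [[0,0,0],[0,0,0]],
    [[0,0,0],[0,0,0]],
    [[0,0,0],[0,0,0]]
  ],
  "grip": 1,
  "grip_force": 15
}}

```text
time_s: 11.45
ee_pos: [520.1, 182.3, 71.0]
ee_rot: [180.0, -0.0, 121.8]
force: [0.1, 0.3, -1.4]
gripper_width: 44.1
gripper_force: 15.0
```

Call:
{"method": "send_rows", "body": {
  "deltas": [
    [[0,0,-0.03],[0,0,0]],
    [[0,0,-0.03],[0,0,0]],
    [[0,0,-0.03],[0,0,0]],
    [[-0.006,-0.04,0],[0,0,0]],
    [[-0.006,-0.04,0],[0,0,0]],
    [[-0.006,-0.04,0],[0,0,0]],
    [[-0.006,-0.04,0],[0,0,0]],
    [[-0.006,-0.04,0],[0,0,0]],
    [[-0.007,-0.037,0],[0,0,0]],
    [[0,0,0],[0,0,0]]
  ]
}}

```text
time_s: 12.45
ee_pos: [426.6, 102.9, 115.6]
ee_rot: [-179.8, -0.0, 121.7]
force: [0.8, 0.6, -0.7]
gripper_width: 44.1
gripper_force: 15.0
```

Call:
{"method": "send_rows", "body": {
  "deltas": [
    [[0,0,0],[0,0,0]],
    [[0,0,0],[0,0,0]],
    [[0,0,0],[0,0,0]]
  ]
}}

```text
time_s: 12.75
ee_pos: [429.8, 104.6, 116.0]
ee_rot: [180.0, 0.0, 121.8]
force: [-0.0, 0.1, -1.1]
gripper_width: 44.5
gripper_force: 15.0
```

Call:
{"method": "send_rows", "body": {
  "deltas": [
    [[0,0,0.03],[0,0,0]],
    [[0,0,0.03],[0,0,0]],
    [[0,0,0.03],[0,0,0]],
    [[0,0,0.016],[0,0,0]],
    [[0,0,0.004],[0,0,0]],
    [[0,0,0],[0,0,0]],
    [[0,0,0],[0,0,0]],
    [[0,0,0],[0,0,0]],
    [[0,0,0],[0,0,0]]
  ]
}}

```text
time_s: 13.65
ee_pos: [429.3, 104.2, 61.4]
ee_rot: [179.9, 0.0, 121.8]
force: [-0.4, 0.2, -1.1]
gripper_width: 44.1
gripper_force: 15.0
```

Call:
{"method": "send_rows", "body": {
  "deltas": [
    [[0,0,0],[0,0,0]],
    [[0,0,0],[0,0,0]],
    [[0,0,0],[0,0,0]],
    [[0,0,0],[0,0,0]],
    [[0,0,0],[0,0,0]],
    [[0,0,0],[0,0,0]],
    [[0,0,0],[0,0,0]]
  ],
  "grip": 0
}}

```text
time_s: 14.35
ee_pos: [429.0, 104.1, 60.9]
ee_rot: [180.0, -0.0, 121.8]
force: [-0.2, 0.7, 0.4]
gripper_width: 91.2
gripper_force: 0.0
```

Call:
{"method": "send_rows", "body": {
  "deltas": [
    [[0,0,-0.05],[0,0,0]],
    [[0,0,-0.06],[0,0,0]],
    [[0,0,-0.07],[0,0,0]],
    [[0,0,-0.06],[0,0,0]],
    [[0,0,0],[0,0,0]],
    [[0.047,0.06,0],[0,0,0]],
    [[0.047,0.06,0],[0,0,0]],
    [[0.047,0.06,0],[0,0,0]],
    [[0.046,0.057,0],[0,0,0]],
    [[0,0,0],[0,0,0]]
  ]
}}

```text
time_s: 15.35
ee_pos: [481.5, 249.4, 179.5]
ee_rot: [180.0, -0.1, 122.0]
force: [0.5, -0.6, 0.4]
gripper_width: 90.9
gripper_force: 0.0
```

Call:
{"method": "send_rows", "body": {
  "deltas": [
    [[0,0,0],[0,0,0]],
    [[0,0,0],[0,0,0]],
    [[0,0,0],[0,0,0]]
  ]
}}

```text
time_s: 15.65
ee_pos: [480.0, 244.9, 180.7]
ee_rot: [-179.9, 0.0, 121.7]
force: [-0.3, 0.8, 0.7]
gripper_width: 91.4
gripper_force: 0.0
```

```bash
python3 - <<'E'
from h import *
a=grab_frame("side")[110:270,140:345];b=grab_frame("top")[70:230,150:345]
a=cv2.resize(a,(400,300));b=cv2.resize(b,(400,300))
cv2.imwrite("pics/p2.png",np.hstack([a,b])[:,:,::-1]);s=state();print(s["ee_pos"],s["gripper_width"])
E
```

```text
[480.27562032 245.07475839 181.08165477] 91.30859441205723
```

View pics/p2.png

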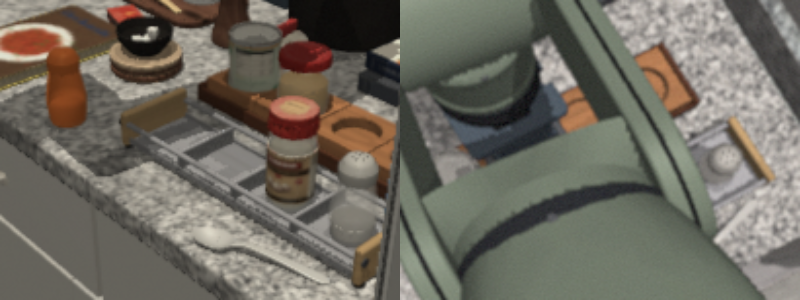

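The spice jar stands upright in the third bay at (292,150) in the side view, with the salt shaker still upright at (355,195). Next is the honey jar.

Call:
{"method": "send_rows", "body": {
  "deltas": [
    [[0,0,0.05],[0,0,0]],
    [[0,0,0.06],[0,0,0]],
    [[0,0,0.06],[0,0,0]],
    [[0,0,0.048],[0,0,0]],
    [[0,0,0.016],[0,0,0]],
    [[0,0,0],[0,0,0]],
    [[0,0,0],[0,0,0]],
    [[0,0,0],[0,0,0]]
  ]
}}

```text
time_s: 16.55
ee_pos: [481.5, 246.4, 65.4]
ee_rot: [179.8, 0.0, 121.8]
force: [0.4, 0.8, 0.4]
gripper_width: 91.2
gripper_force: 0.0
```

Call:
{"method": "send_rows", "body": {
  "deltas": [
    [[0,0,0],[0,0,0]],
    [[0,0,0],[0,0,0]],
    [[0,0,0],[0,0,0]],
    [[0,0,0],[0,0,0]],
    [[0,0,0],[0,0,0]],
    [[0,0,0],[0,0,0]],
    [[0,0,0],[0,0,0]],
    [[0,0,0],[0,0,0]]
  ],
  "grip": 1,
  "grip_force": 20
}}

```text
time_s: 17.35
ee_pos: [480.8, 246.2, 64.1]
ee_rot: [180.0, -0.0, 121.8]
force: [1.0, 1.3, 0.2]
gripper_width: 55.1
gripper_force: 20.0
```

Call:
{"method": "send_rows", "body": {
  "deltas": [
    [[0,0,-0.03],[0,0,0]],
    [[0,0,-0.03],[0,0,0]],
    [[0,0,-0.03],[0,0,0]],
    [[-0.006,-0.04,0],[0,0,0]],
    [[-0.006,-0.04,0],[0,0,0]],
    [[-0.006,-0.04,0],[0,0,0]],
    [[-0.006,-0.04,0],[0,0,0]],
    [[-0.006,-0.04,0],[0,0,0]],
    [[-0.007,-0.037,0],[0,0,0]],
    [[0,0,0],[0,0,0]]
  ]
}}

```text
time_s: 18.35
ee_pos: [386.2, 166.1, 108.1]
ee_rot: [-179.7, -0.0, 121.7]
force: [0.2, -0.1, -3.3]
gripper_width: 54.9
gripper_force: 20.0
```

Call:
{"method": "send_rows", "body": {
  "deltas": [
    [[0,0,0],[0,0,0]],
    [[0,0,0],[0,0,0]],
    [[0,0,0],[0,0,0]]
  ]
}}

```text
time_s: 18.65
ee_pos: [390.3, 168.4, 108.9]
ee_rot: [180.0, -0.0, 121.8]
force: [-0.2, -0.6, -2.9]
gripper_width: 54.9
gripper_force: 20.0
```

Call:
{"method": "send_rows", "body": {
  "deltas": [
    [[0,0,0.03],[0,0,0]],
    [[0,0,0.03],[0,0,0]],
    [[0,0,0.03],[0,0,0]],
    [[0,0,0.016],[0,0,0]],
    [[0,0,0.004],[0,0,0]],
    [[0,0,0],[0,0,0]],
    [[0,0,0],[0,0,0]],
    [[0,0,0],[0,0,0]],
    [[0,0,0],[0,0,0]]
  ]
}}

```text
time_s: 19.55
ee_pos: [389.8, 168.0, 54.4]
ee_rot: [179.9, 0.0, 121.8]
force: [0.3, -0.5, -3.4]
gripper_width: 54.9
gripper_force: 20.0
```

Call:
{"method": "send_rows", "body": {
  "deltas": [
    [[0,0,0],[0,0,0]],
    [[0,0,0],[0,0,0]],
    [[0,0,0],[0,0,0]],
    [[0,0,0],[0,0,0]],
    [[0,0,0],[0,0,0]],
    [[0,0,0],[0,0,0]],
    [[0,0,0],[0,0,0]]
  ],
  "grip": 0
}}

```text
time_s: 20.25
ee_pos: [389.5, 167.9, 54.0]
ee_rot: [180.0, -0.0, 121.8]
force: [0.6, 0.4, -0.2]
gripper_width: 90.7
gripper_force: 0.0
```

Call:
{"method": "send_rows", "body": {
  "deltas": [
    [[0,0,-0.05],[0,0,0]],
    [[0,0,-0.06],[0,0,0]],
    [[0,0,-0.07],[0,0,0]],
    [[0,0,-0.06],[0,0,0]],
    [[0,0,0],[0,0,0]],
    [[0.046,0.06,0],[0,0,0]],
    [[0.046,0.06,0],[0,0,0]],
    [[0.046,0.06,0],[0,0,0]],
    [[0.046,0.057,0],[0,0,0]],
    [[0,0,0],[0,0,0]]
  ]
}}

```text
time_s: 21.25
ee_pos: [442.9, 311.9, 172.5]
ee_rot: [180.0, -0.1, 121.9]
force: [0.2, -0.8, -0.7]
gripper_width: 91.1
gripper_force: 0.0
```

Call:
{"method": "send_rows", "body": {
  "deltas": [
    [[0,0,0],[0,0,0]],
    [[0,0,0],[0,0,0]],
    [[0,0,0],[0,0,0]]
  ]
}}

```text
time_s: 21.55
ee_pos: [441.3, 307.3, 173.7]
ee_rot: [-179.9, 0.0, 121.7]
force: [0.0, -0.4, -0.1]
gripper_width: 91.1
gripper_force: 0.0
```

```bash
python3 - <<'E'
from h import *
a=grab_frame("side")[110:270,140:345];b=grab_frame("top")[70:230,150:345]
a=cv2.resize(a,(400,300));b=cv2.resize(b,(400,300))
cv2.imwrite("pics/p3.png",np.hstack([a,b])[:,:,::-1]);s=state();print(s["ee_pos"],s["gripper_width"])
E
```

```text
[441.56129749 307.59070723 174.11091628] 90.84108888542096
```

View pics/p3.png

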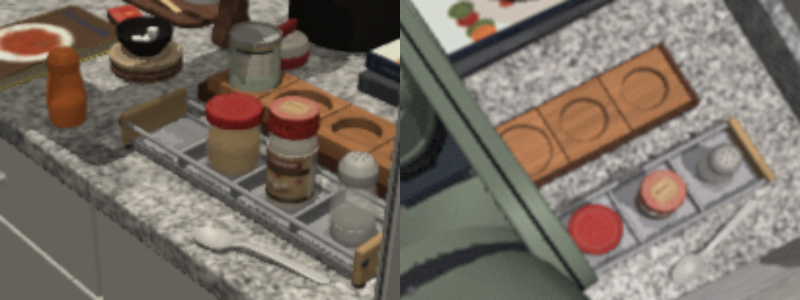

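The honey jar, spice jar and salt shaker stand upright in bays 2 to 4 (top half: 595,230; 662,192; 722,160). Last is the pea tin.

Call:
{"method": "send_rows", "body": {
  "deltas": [
    [[0,0,0.05],[0,0,0]],
    [[0,0,0.06],[0,0,0]],
    [[0,0,0.06],[0,0,0]],
    [[0,0,0.036],[0,0,0]],
    [[0,0,0.014],[0,0,0]],
    [[0,0,0],[0,0,0]],
    [[0,0,0],[0,0,0]],
    [[0,0,0],[0,0,0]]
  ]
}}

```text
time_s: 22.45
ee_pos: [442.6, 308.9, 65.2]
ee_rot: [179.8, -0.0, 121.8]
force: [-0.4, -1.1, 0.9]
gripper_width: 91.9
gripper_force: 0.0
```

Call:
{"method": "send_rows", "body": {
  "deltas": [
    [[0,0,0],[0,0,0]],
    [[0,0,0],[0,0,0]],
    [[0,0,0],[0,0,0]],
    [[0,0,0],[0,0,0]],
    [[0,0,0],[0,0,0]],
    [[0,0,0],[0,0,0]],
    [[0,0,0],[0,0,0]],
    [[0,0,0],[0,0,0]]
  ],
  "grip": 1,
  "grip_force": 20
}}

```text
time_s: 23.25
ee_pos: [442.3, 308.8, 64.2]
ee_rot: [179.9, -0.0, 121.8]
force: [1.8, 1.2, 0.3]
gripper_width: 57.1
gripper_force: 20.0
```

Call:
{"method": "send_rows", "body": {
  "deltas": [
    [[0,0,-0.03],[0,0,0]],
    [[0,0,-0.03],[0,0,0]],
    [[0,0,-0.03],[0,0,0]],
    [[-0.006,-0.04,0],[0,0,0]],
    [[-0.006,-0.04,0],[0,0,0]],
    [[-0.006,-0.04,0],[0,0,0]],
    [[-0.006,-0.04,0],[0,0,0]],
    [[-0.006,-0.04,0],[0,0,0]],
    [[-0.007,-0.037,0],[0,0,0]],
    [[0,0,0],[0,0,0]]
  ]
}}

```text
time_s: 24.25
ee_pos: [347.5, 228.1, 108.1]
ee_rot: [-179.7, 0.0, 121.8]
force: [0.5, 0.2, -2.5]
gripper_width: 56.8
gripper_force: 20.0
```

Call:
{"method": "send_rows", "body": {
  "deltas": [
    [[0,0,0],[0,0,0]],
    [[0,0,0],[0,0,0]],
    [[0,0,0],[0,0,0]]
  ]
}}

```text
time_s: 24.55
ee_pos: [351.5, 230.9, 108.9]
ee_rot: [180.0, -0.0, 121.8]
force: [-0.2, -0.6, -2.5]
gripper_width: 57.2
gripper_force: 20.0
```

Call:
{"method": "send_rows", "body": {
  "deltas": [
    [[0,0,0.03],[0,0,0]],
    [[0,0,0.03],[0,0,0]],
    [[0,0,0.03],[0,0,0]],
    [[0,0,0.016],[0,0,0]],
    [[0,0,0.004],[0,0,0]],
    [[0,0,0],[0,0,0]],
    [[0,0,0],[0,0,0]],
    [[0,0,0],[0,0,0]],
    [[0,0,0],[0,0,0]]
  ]
}}

```text
time_s: 25.45
ee_pos: [351.1, 230.5, 54.4]
ee_rot: [179.9, -0.0, 121.8]
force: [0.1, 0.1, -2.1]
gripper_width: 57.1
gripper_force: 20.0
```

Call:
{"method": "send_rows", "body": {
  "deltas": [
    [[0,0,0],[0,0,0]],
    [[0,0,0],[0,0,0]],
    [[0,0,0],[0,0,0]],
    [[0,0,0],[0,0,0]],
    [[0,0,0],[0,0,0]],
    [[0,0,0],[0,0,0]],
    [[0,0,0],[0,0,0]]
  ],
  "grip": 0
}}

```text
time_s: 26.15
ee_pos: [350.8, 230.4, 54.0]
ee_rot: [180.0, -0.0, 121.8]
force: [-0.4, 1.2, -0.3]
gripper_width: 91.1
gripper_force: 0.0
```

Call:
{"method": "send_rows", "body": {
  "deltas": [
    [[0,0,-0.05],[0,0,0]],
    [[0,0,-0.07],[0,0,0]],
    [[0,0,-0.08],[0,0,0]],
    [[0,0,-0.08],[0,0,0]],
    [[0,0,-0.06],[0,0,0]],
    [[0.08,0,0],[0,0,0]],
    [[0.08,0,0],[0,0,0]],
    [[0.08,0,0],[0,0,0]],
    [[0.08,0,0],[0,0,0]],
    [[0.08,0,0],[0,0,0]]
  ]
}}

```text
time_s: 27.15
ee_pos: [244.4, 401.5, 224.0]
ee_rot: [180.0, 0.0, 121.8]
force: [1.7, 0.3, 0.7]
gripper_width: 91.0
gripper_force: 0.0
```

Call:
{"method": "send_rows", "body": {
  "deltas": [
    [[0.08,0,0],[0,0,0]],
    [[0.08,0,0],[0,0,0]],
    [[0,0,0],[0,0,0]],
    [[0,0,0],[0,0,0]],
    [[0,0,0],[0,0,0]],
    [[0,0,0],[0,0,0]]
  ]
}}

```text
time_s: 27.75
ee_pos: [204.0, 467.4, 224.0]
ee_rot: [-180.0, 0.0, 121.7]
force: [0.8, -0.5, -0.5]
gripper_width: 91.1
gripper_force: 0.0
```

```bash
python3 - <<'E'
from h import *
a=grab_frame("side")[110:270,140:345];b=grab_frame("top")[70:250,150:345]
a=cv2.resize(a,(400,350));b=cv2.resize(b,(400,350))
cv2.imwrite("pics/p4.png",np.hstack([a,b])[:,:,::-1]);s=state();print(s["ee_pos"],s["gripper_width"])
O=np.array([409.5,135.4]);X=np.array([.85,.527]);Y=np.array([-.527,.85])
for l,h in(("spice_jar",106),("salt_shaker",90),("honey_jar",75),("pea_tin",72)):
  for d in trace("top",l)[:2]:
    v,u=np.nonzero(d["pixels"]);q=ray("top",(u.mean(),v.mean()),10+h*.6)[:2]-O;print(l,round(d["p"],2),(q@X).round(1),(q@Y).round(1))
E
```

```text
[204.01984972 467.59525419 224.15928465] 91.18703931547374
spice_jar 0.72 -1.4 -37.6
salt_shaker 0.72 -50.9 234.6
salt_shaker 0.67 -0.5 -108.2
honey_jar 0.69 1.5 37.4
pea_tin 0.83 0.9 112.4
```

View pics/p4.png

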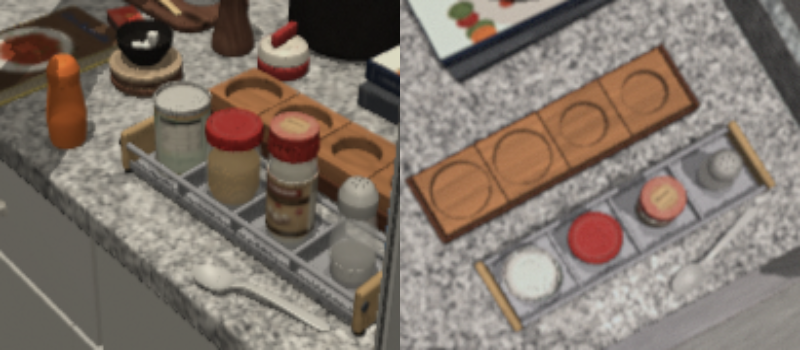

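All four stand upright and centred in their bays (top half: 533,273; 595,237; 662,200; 722,165), and the old rack is empty.

```bash
python3 -c "
from workcell import *
print(job_done())"
```

```text
the job is handed in; nothing more can be done
None
```

All four containers now stand upright and released in the new rack in their original order (pea tin, honey jar, spice jar, salt shaker), each measured about 3 mm or less from its bay centre, and the job was handed in at about 28 s; no verdict came back.

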